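Load a photomask carrier and tip it to settle the masks

ROBOT

A 6-joint arm with a two-finger parallel gripper is mounted at the origin on the work surface. World frame = base frame: x ahead of the robot, y to its left, z up, the work surface at z = 0. Lengths are in m, angles in rad, forces in N, time in s.
With the tool pointing down it reaches from about 0.35 to 0.775 m from the base axis. Payload 5.5 kg.
Tool frame: the origin (TCP) lies between the finger pads; the fingertips stand 8 mm ahead of it and the grasp point (between the pads) lies 11 mm behind it; z points along the fingers, y is the line along which they close (so a half turn about z gives the same grasp; the last joint's range is limited). The gripper opens to 85 mm and grips with 20 to 120 N. Pads are 22 mm wide; open, the fingers measure 114 mm over their backs; the gripper's body (76 mm by 85 mm) begins 54 mm behind the grasp point. The pads swing forward as they close: fully open they stand 13 mm farther back than shut.
Start: joints at [1.165, 0.313, 0.046, 1.304, 0, 1.431], TCP at [0.151, 0.555, 0.239] pointing down, gripper open.
Joint ranges: [-2.76, 2.76], [-0.86, 1.69], [-1.03, 1.26], [-2.2, 2.34], [-1.47, 1.5], [-3.14, 3.14]. Speed limits (rad/s): [2.57, 2.57, 3.14, 3.14, 3.14, 3.14].

INTERFACE

Orientations are given as a unit quaternion [w, x, y, z].
In Python, from workcell import env gives the robot as it stands.
- The arm moves only by the tool move_arm, never from a script. Its argument "moves" is one flat list of numbers, 5 for each row, row after row: the shift along the world's x, y, z in m, then the turn about the world's z in rad, then the finger opening in m, from 0 to 0.0854. A call has 1 to 12 rows; each row is the pose to reach, as a shift and turn from the pose commanded when the call began; what a row does not reach only later rows make up. A row lasts 1/12 s, in which the tool goes at most 41.7 mm and 7.16 degrees, less where a joint would pass 70% of its speed; a pose out of reach is approached as far as the arm can. A call with a gripper value outside its range is refused whole. The fingers move at their own pace and stop on an object; "newtons" is the grip in N (left out, the last holds). Time passes only in rows, so rows that repeat a pose let the fingers close. It gives the time, the measured TCP pose, the force, the opening and the grip force at its end, in the units of the state.
- env.get_state(): the state, without advancing time (a new reading comes with each control period).
- env.read_camera(name): name is "scene" or "top" or "wrist"; returns a dict with "pixels" (400x640x3 uint8, red, green, blue), "camera_matrix" (3x3 intrinsics, pixels), "rvec" (rotation vector, rad) and "tvec" (3), from world to camera coordinates, as OpenCV has them. Camera axes: x right, y down, z forward; pixel columns grow to the right and rows downward; lengths in m; the calibration is good to about 2 mm. A picture is of the moment at which its call begins. There is no depth.
- env.hand_in(): hands the job in; it is judged then, once.
The state is a dict: "clock": time; "joint_pos": joint angles; "qvel": joint speeds; "tau": joint torques, N m; "tcp_pos": TCP position; "orientation": TCP orientation; "wrist_force": force on the tool from outside, world axes, zero at the start; "ft_torque": the same for the moment, N m; "finger_gap": finger opening in m; "grip_force": force on a finger pad.
Only numpy, scipy, OpenCV 4.12 (cv2) and the standard library are available. Lean on these libraries where they do the work, as an engineer would, in place of code of your own. Each camera call takes 0.05 s, during which the arm holds its last target. There are 200 camera calls.

TASK

Stand the spare photomask from the metal stand in the empty slot of the white carrier and let go. Then pick the carrier up by its grip block, tip it about 30 degrees with its tall back posts lowest (sideways level) and hold it so for a full second so that both masks slide back against the posts, bring it level again and set it centred and square on the steel landing plate, with both masks still against the back posts, and let go. Do not tip the carrier beyond 45 degrees, do not let a mask or the carrier drop, and leave the bottle, beaker, objective and eyepiece where they stand.

Things in the scene. Friction and masses are not known exactly. Their poses are not given: they have to be found in the camera images.
- carrier: loose white plastic two-slot mask carrier, about 0.4 kg empty, 138 mm long (x), 116 mm wide (y). Origin: centre of its underside. Its back (-x, starts towards the robot) has a tall post, 100 mm high, at the end of each slot; its front (+x) has low end walls, 42 mm high. If tipped past 13 to 19 degrees the masks slide on the slick slot floors; jerking it sideways also moves them.
- slot_empty (a point): carrier's empty slot, at its y = -42 mm: centre of the slot floor, 10 mm above the carrier's underside; axes as the carrier. The upright open-topped slot is 11 mm wide (y), 126 mm long (x), so a mask has 24 mm of play; against the back post its origin is 12 mm from here towards -x. Side walls reach 56 mm above this point, flared lips 65 mm above it; they widen the mouth to about 20 mm.
- slot_full (a point): the like slot at the carrier's y = +42 mm that already holds a mask: centre of its floor; same sizes, axes as the carrier
- grip (a point): centre of the carrier's grey grip block, 112 mm above its underside, on top of a slim centre post between the slots: 20 mm (x) by 24 mm (y), from 14 mm below to 18 mm above this point. Free on both x sides and on top: grip it across x, from above. A mask in a slot reaches to this height, 39 mm to the side (y).
- mask_a: square quartz photomask, dark with a grid of bronze fields, 102 mm long (its x), 6.3 mm thick (its y), 102 mm tall (its z), about 0.145 kg, standing on edge; origin: middle of its lower edge. Both faces and all edges are alike. The spare; starts standing in the stand.
- mask_b: square quartz photomask, dark with a grid of bronze fields, 102 mm long (its x), 6.3 mm thick (its y), 102 mm tall (its z), about 0.145 kg, standing on edge; origin: middle of its lower edge. Both faces and all edges are alike. Starts in the carrier's +y slot, somewhere along its play.
- stand: aluminium stand fixed to the bench, foot 130 mm (x) by 80 mm (y), 8 mm thick; a shallow slot along its x, 9 mm wide, 108 mm long, floor at z = 8 mm, walls up to z = 32 mm, holds the spare mask upright. Origin: centre of its underside, on the bench.
- pad: plain steel landing plate fixed to the bench, 175 mm (x) by 160 mm (y), 8 mm thick. Origin: centre of its underside. The carrier stands on it with its length along the plate's x, either way round.
- bottle: bystander: white closed bottle, 62 mm diameter, 190 mm tall; origin: centre of its underside; starts just beyond the landing plate's +x edge
- beaker: bystander: open glass beaker, 72 mm diameter, 95 mm tall; origin: centre of its underside; starts just beyond the carrier's front
- objective: bystander: steel microscope objective standing on its thread end, 36 mm diameter, 66 mm tall; origin: centre of its underside; starts beside the stand, on its +y side
- eyepiece: bystander: black microscope eyepiece, 36 mm diameter, 56 mm tall; origin: centre of its underside; starts beside the carrier, on its -y side
Not all that is in view belongs to the job. What is shaped like the carrier but black or pink is not meant.

How it is judged:
On the way, in this order (a step that is already met when the one before it is completed fails the run):
1. the spare mask stands in the carrier's empty slot, let go (y of mask_a in the frame of carrier between -0.049 and -0.035 m and z of mask_a in the frame of carrier between 0.006 and 0.016 m and angle between mask_a's own z axis and vertical below 0.14 rad and contact force between the fingers and mask_a below 0.1 N), for 0.2 s.
2. the carrier, gripped, with both masks in it, is tipped 24 to 36 degrees with its back posts lowest, level sideways within 8 degrees, for 0.9 s (angle between carrier's own x axis and vertical between 0.942 and 1.152 rad and angle between carrier's own y axis and vertical between 1.431 and 1.711 rad and y of mask_a in the frame of carrier between -0.049 and -0.035 m and z of mask_a in the frame of carrier between 0.006 and 0.016 m and y of mask_b in the frame of carrier between 0.035 and 0.049 m and z of mask_b in the frame of carrier between 0.006 and 0.016 m and contact force between the fingers and carrier above 0.5 N), for 0.9 s.
At the end, for the whole second after the job is handed in: The carrier stands at rest and level (within 3.4 degrees) on the landing plate, centre within 15 mm of the plate's centre and square to it within 8.5 degrees; both masks stand in their slots, on the slot floor, within 5 mm of the back posts (horizontal distance between carrier and pad below 0.015 m and z of carrier in the frame of pad between 0.004 and 0.012 m and angle between carrier's own z axis and vertical below 0.06 rad and angle between the x axis of carrier and the x axis of pad, either way round below 0.15 rad and x of each of mask_a, mask_b in the frame of carrier below -0.007 m and y of mask_a in the frame of carrier between -0.049 and -0.035 m and z of mask_a in the frame of carrier between 0.006 and 0.016 m and y of mask_b in the frame of carrier between 0.035 and 0.049 m and z of mask_b in the frame of carrier between 0.006 and 0.016 m and linear speed of each of carrier, mask_a, mask_b below 0.02 m/s); the robot touches nothing.
It fails at once if the carrier is tipped beyond 45 degrees (angle between carrier's own z axis and vertical above 0.785 rad).
It fails at once if a mask or the carrier is dropped (falls freely by more than about 13 mm) ((linear speed of mask_a above 0.5 m/s and contact force between the fingers and mask_a below 0.1 N and contact force between the fingers and carrier below 0.1 N) or (linear speed of mask_b above 0.5 m/s and contact force between the fingers and mask_b below 0.1 N and contact force between the fingers and carrier below 0.1 N) or (linear speed of carrier above 0.5 m/s and contact force between each of the fingers, the fingers and carrier below 0.1 N)).
It fails at once if the bottle, beaker, objective or eyepiece is moved by more than 20 mm or tipped over (distance of any of bottle, beaker, objective, eyepiece from where it was at the start of the episode above 0.02 m or angle between any of bottle, beaker, objective, eyepiece's own z axis and vertical above 0.35 rad).
It also fails if it takes over 72 s, if anything falls off the work surface, if the arm or the gripper's body presses on something with over 40 N, if the wrist force passes 120 N, or if a joint passes its speed limit or range.

## Working session

There is one attempt and no reset: what is moved stays moved. The work goes in short steps, Python scripts to look and compute and a tool call to move; the robot and the scene stay as the last step left them, time stands still between calls to the robot, and variables do not carry over. Pictures are saved under pics/ and viewed, at most 10 in all, crops included, and the job is handed in when it is done.

Besides the shell and the picture viewer there is one more tool, called after "Request:" as name(argument=value, ...) on one line, values as JSON. move_arm: Moves the arm, as the interface text tells. Its arguments: {"type":"object","properties":{"moves":{"type":"array"},"newtons":{"type":"number"}},"required":["moves"]}

```bash
mkdir -p pics; cat > h.py <<'E'
import numpy as np, cv2
from workcell import env
def cam(n):
    r=env.read_camera(n); R=cv2.Rodrigues(np.array(r["rvec"],float))[0]; t=np.array(r["tvec"],float).ravel()
    return dict(img=r["pixels"][:,:,::-1].copy(),K=np.array(r["camera_matrix"],float),R=R,t=t,C=-R.T@t)
def ray(c,u,v):
    d=c["R"].T@np.linalg.inv(c["K"])@np.array([u,v,1.]); return d/np.linalg.norm(d)
def onz(c,u,v,z):
    d=ray(c,u,v); return c["C"]+d*(z-c["C"][2])/d[2]
def tri(cs,ps):
    A=np.zeros((3,3));b=np.zeros(3)
    for c,p in zip(cs,ps):
        P=np.eye(3)-np.outer(ray(c,*p),ray(c,*p)); A+=P;b+=P@c["C"]
    x=np.linalg.solve(A,b); return x,[np.linalg.norm((np.eye(3)-np.outer(ray(c,*p),ray(c,*p)))@(x-c["C"])) for c,p in zip(cs,ps)]
def proj(c,X):
    q=c["K"]@(c["R"]@np.array(X,float)+c["t"]); return q[:2]/q[2]
E
python3 - <<'E'
from h import *
import pickle
d={n:cam(n) for n in("scene","top")}
pickle.dump(d,open("c0.pkl","wb"))
for n in d: cv2.imwrite(f"pics/{n}0.png",d[n]["img"]); print(n,d[n]["C"],d[n]["K"][0,0])
s=env.get_state(); print(s["tcp_pos"],s["orientation"],s["clock"])
E
```

```text
scene [1.149556   0.23955654 0.80102778] 362.4830672729679
top [ 0.32254545 -0.01939296  1.3601086 ] 467.37051922684145
[0.15085996 0.55439268 0.23850003] [-2.28834636e-04  1.32520347e-01  9.91179938e-01 -7.96971396e-04] 0.1
```

View pics/scene0.png

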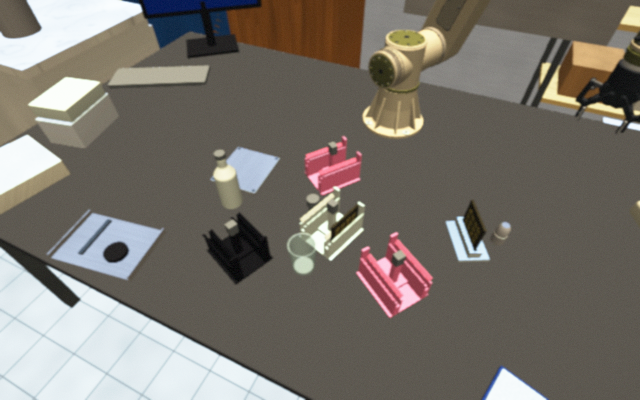

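View pics/top0.png

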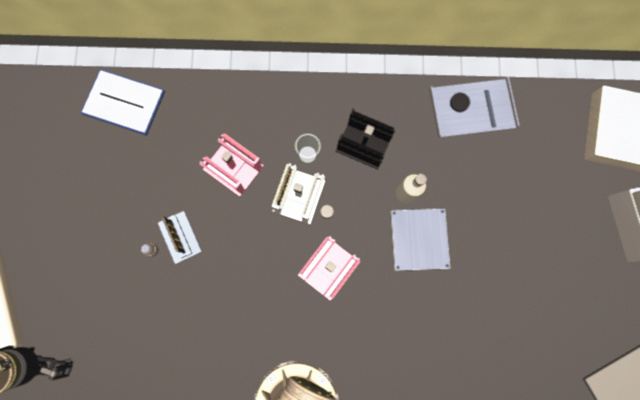

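Top view: the candidates for the carrier are white (298,193), pink (232,163), pink (330,268) and black (366,138); I choose the white one with a mask in its left slot. The spare mask and stand are at (178,237). The plate could be the steel one at (420,240) or the tray with a puck at (475,107); I choose the plain plate. Scene view: carrier (333,225), stand (470,237). Next, a close crop.

```bash
python3 - <<'E'
from h import *
import pickle
d=pickle.load(open("c0.pkl","rb")); t=d["top"]["img"]; s=d["scene"]["img"]
f=lambda i,x,y,w,h:cv2.resize(i[y:y+h,x:x+w],(400,300),interpolation=cv2.INTER_CUBIC)
im=np.vstack([np.hstack([f(t,260,150,80,60+20-20),f(t,140,207,80,60)]),np.hstack([f(s,280,180,100,75),f(s,430,190,100,75)])])
im[:300,:400]=cv2.resize(t[160:226,256:344],(400,300),interpolation=cv2.INTER_CUBIC)
cv2.imwrite("pics/crop1.png",im)
for n,p in(("carrier",(298,195)),("stand",(180,237)),("pad",(420,240))): print(n,onz(d["top"],*p,.0))
E
```

```text
carrier [0.58512735 0.00972322 0.        ]
stand [0.45286554 0.34887328 0.        ]
pad [ 0.45971149 -0.34994115  0.        ]
```

View pics/crop1.png

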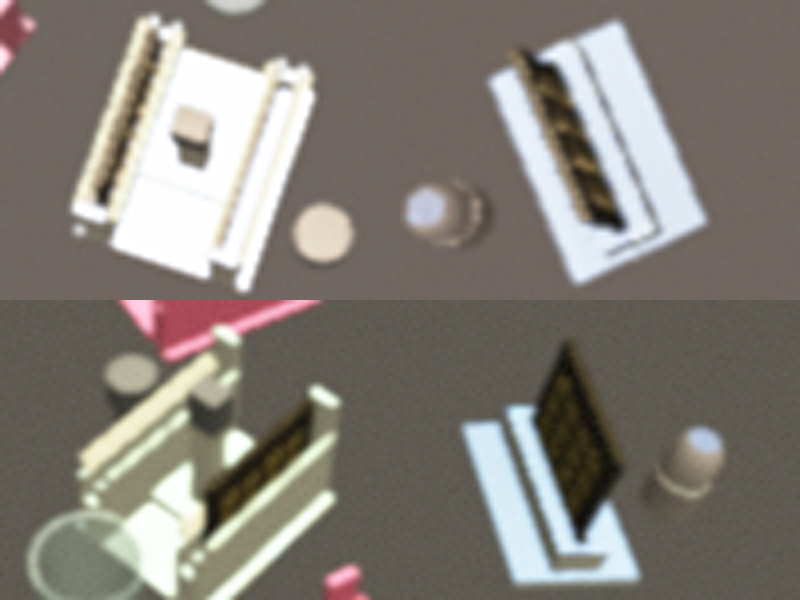

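Request:
move_arm(moves=[0.03, -0.02, 0.005, 0.06, 0.0854, 0.3, -0.21, 0.08, 0.64, 0.0854, 0.3, -0.21, 0.08, 0.64, 0.0854, 0.3, -0.21, 0.08, 0.64, 0.0854, 0.3, -0.21, 0.08, 0.64, 0.0854, 0.3, -0.21, 0.08, 0.64, 0.0854, 0.3, -0.21, 0.08, 0.64, 0.0854, 0.3, -0.21, 0.08, 0.64, 0.0854, 0.3, -0.21, 0.08, 0.64, 0.0854, 0.3, -0.21, 0.08, 0.64, 0.0854, 0.3, -0.21, 0.08, 0.64, 0.04, 0.3, -0.21, 0.08, 0.64, 0.04])

```text
clock: 1.1
tcp_pos: [0.452, 0.3439, 0.3188]
orientation: [-0.0, -0.185, 0.983, 0.0]
wrist_force: [0.6, 0.6, -0.6]
finger_gap: 0.0636
grip_force: 0.0
```

```bash
python3 - <<'E'
from h import *
import pickle
s=env.get_state(); print(s["tcp_pos"],s["orientation"],s["clock"],s["joint_pos"])
w=cam("wrist"); pickle.dump(w,open("w1.pkl","wb")); cv2.imwrite("pics/w1.png",w["img"]); print(w["C"],w["R"][2],w["K"][0,0])
E
```

```text
[0.45198692 0.34391398 0.31881216] [-4.58114494e-04 -1.84603196e-01  9.82813027e-01  6.44415251e-05] 1.1 [5.08894867e-01 2.93404944e-01 2.11643532e-01 1.48986276e+00
 4.13228717e-04 1.37558447e-01]
[0.37543362 0.31347217 0.45374356] [ 0.29897332  0.1154694  -0.94724958] 331.65142407016816
```

View pics/w1.png

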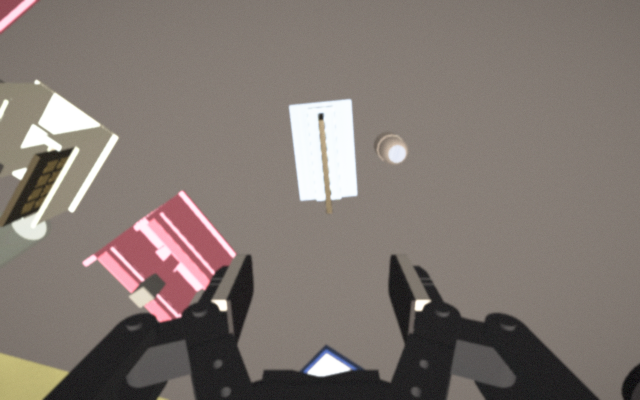

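Wrist view: the stand foot lies at (290-357,100-200), with the mask edge running as a bronze line from (321,115) to (328,212). The objective is at (394,150) and the white carrier at left (50,150).

```bash
python3 - <<'E'
from h import *
import pickle
w=pickle.load(open("w1.pkl","rb")); d=pickle.load(open("c0.pkl","rb")); t=d["top"];s=d["scene"]
def ln(c,roi,name):
    x,y,ww,hh=roi; im=c["img"][y:y+hh,x:x+ww].astype(int)
    m=((im[:,:,2]-im[:,:,0]>22)).astype(np.uint8)
    n,l,st,_=cv2.connectedComponentsWithStats(m); k=1+np.argmax(st[1:,4]); 
    p=np.argwhere(l==k)[:,::-1]+[x,y]; r=cv2.minAreaRect(p.astype(np.float32)); print(name,r,len(p)); return p
p=ln(w,(305,100,45,125),"wrist mask")
vx,vy,x0,y0=cv2.fitLine(p.astype(np.float32),cv2.DIST_L2,0,.01,.01).ravel()
q=(p-[x0,y0])@[vx,vy]; e=[np.array([x0,y0])+np.array([vx,vy])*k for k in(q.min()-.5,q.max()+.5)]; print("ends",e)
for z in(.10,.11,.12):
    a,b=[onz(w,*k,z) for k in e]; print(z,a[:2],b[:2],"len",np.linalg.norm(a-b),"yaw",np.arctan2(*(b-a)[1::-1]),"mid",(a+b)[:2]/2)
def foot(c,roi,th,name,z):
    x,y,ww,hh=roi; g=c["img"][y:y+hh,x:x+ww].min(2); m=(g>th).astype(np.uint8)
    m=cv2.morphologyEx(m,cv2.MORPH_CLOSE,np.ones((9,9)))
    n,l,st,_=cv2.connectedComponentsWithStats(m); k=1+np.argmax(st[1:,4]); pp=(np.argwhere(l==k)[:,::-1]+[x,y]).astype(np.float32)
    W=np.array([onz(c,*k,z)[:2] for k in pp],np.float32); r=cv2.minAreaRect(W*1000); print(name,r)
foot(w,(280,90,90,125),150,"foot w",.008); foot(t,(150,205,60,65),150,"foot t",.008)
foot(t,(380,200,80,80),105,"pad t",.008)
for z in (.11,): 
  P=[onz(w,*k,z) for k in e]; print("proj top",[proj(t,k) for k in P],"scene",[proj(s,k) for k in P])
# carrier block top in top image
g=t["img"][180:205,285:312]; print(g.min(2))
E
```

```text
wrist mask ((325.42559814453125, 166.04476928710938), (94.64815521240234, 7.056532382965088), 85.54439544677734) 473
ends [array([320.41218649, 118.45931888]), array([329.31426227, 213.75307002])]
0.1 [0.4056862  0.32487573] [0.5013033  0.37287684] len 0.10698942167161694 yaw 0.4652574501006868 mid [0.45349475 0.34887628]
0.11 [0.40483099 0.32455336] [0.49774508 0.37119753] len 0.1039649306401319 yaw 0.4652574501006864 mid [0.45128803 0.34787544]
0.12 [0.40397578 0.32423099] [0.49418686 0.36951821] len 0.10094043960864688 yaw 0.4652574501006865 mid [0.44908132 0.3468746 ]
foot w ((454.4294738769531, 349.1886901855469), (136.89947509765625, 83.7349624633789), 26.649066925048828)
foot t ((453.83502197265625, 350.218994140625), (134.8234100341797, 82.9934310913086), 26.734737396240234)
pad t ((462.6281433105469, -347.5157775878906), (180.3843536376953, 167.37432861328125), 3.313305139541626)
proj top [array([176.90019181, 251.05555664]), array([162.09425107, 216.00295376])] scene [array([471.86492404, 198.31085852]), array([485.25777209, 230.06145417])]
[[ 93  55  62 126 187 219 223 232
[... 2092 characters left out ...]
 241 203 185 221 250]
 [227 247 251 249 248 247 248 250 252 253 254 254 254 254 254 254 254 254
  254 254 254 253 234 203 202 232 253]
 [236 253 254 254 253 252 249 248 247 250 252 253 253 254 254 254 254 254
  254 254 254 249 219 199 218 242 254]
 [242 254 254 254 254 254 254 253 252 250 249 247 249 251 252 253 254 254
  254 254 254 239 196 179 222 250 254]
 [250 254 254 254 254 254 254 254 254 253 253 251 247 243 246 249 251 253
  253 254 253 228 189 186 230 254 254]
 [253 254 254 254 254 254 254 254 254 254 254 254 253 252 251 247 242 246
  250 252 246 218 195 217 242 254 254]
 [254 254 254 254 254 254 254 254 254 254 254 254 254 254 254 253 252 252
  249 243 229 197 185 224 250 254 253]]
```

Request:
move_arm(moves=[0, 0.004, -0.03, 0.04, 0.04, 0, 0.004, -0.07, 0.094, 0.04, 0, 0.004, -0.11, 0.094, 0.04, 0, 0.004, -0.15, 0.094, 0.04, 0, 0.004, -0.18, 0.094, 0.04, 0, 0.004, -0.18, 0.094, 0.04, 0, 0.004, -0.18, 0.094, 0.04])

```text
clock: 1.73
tcp_pos: [0.4484, 0.3489, 0.138]
orientation: [-0.002, -0.233, 0.972, -0.001]
wrist_force: [-0.1, 0.7, 1.0]
finger_gap: 0.04
grip_force: 0.0
```

```bash
python3 - <<'E'
from h import *
s=env.get_state(); print(s["tcp_pos"],s["orientation"],s["finger_gap"],s["clock"])
w=cam("wrist"); cv2.imwrite("pics/w2.png",w["img"])
E
```

```text
[0.44836465 0.34892886 0.13798388] [-2.39339863e-03 -2.32995427e-01  9.72474735e-01 -5.41097466e-04] 0.03996656758419207 1.7333
```

View pics/w2.png

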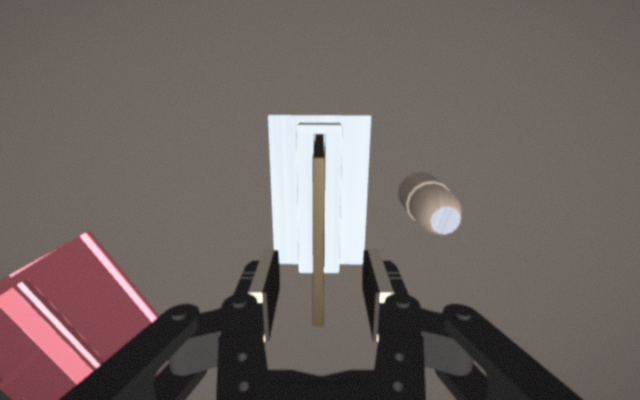

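Mask edge at column 319, fingers centred at about 321: aligned. Now descend and grip.

Request:
move_arm(moves=[0.002, 0, -0.02, 0, 0.04, 0.002, 0, -0.04, 0, 0.04, 0.002, 0, -0.046, 0, 0.04, 0.002, 0, -0.046, 0, 0.0, 0.002, 0, -0.046, 0, 0.0, 0.002, 0, -0.046, 0, 0.0, 0.002, 0, -0.046, 0, 0.0, 0.002, 0, -0.046, 0, 0.0], newtons=40)

```text
clock: 2.45
tcp_pos: [0.4544, 0.3497, 0.0956]
orientation: [0.002, -0.232, 0.973, 0.001]
wrist_force: [-0.6, -0.4, 6.7]
finger_gap: 0.0059
grip_force: 41.4
```

Request:
move_arm(moves=[0, 0, 0.01, 0, 0, 0, 0, 0.03, 0, 0, 0, 0, 0.06, 0, 0, 0, 0, 0.09, 0, 0, 0, 0, 0.12, 0, 0, 0, 0, 0.15, 0, 0, 0.01, -0.02, 0.18, -0.07, 0, 0.02, -0.05, 0.2, -0.16, 0, 0.03, -0.08, 0.2, -0.26, 0, 0.04, -0.11, 0.2, -0.36, 0, 0.05, -0.14, 0.2, -0.46, 0, 0.05, -0.165, 0.2, -0.56, 0])

```text
clock: 3.45
tcp_pos: [0.5043, 0.1817, 0.2941]
orientation: [0.001, 0.049, 0.999, -0.0]
wrist_force: [-0.4, 0.3, -1.5]
finger_gap: 0.0054
grip_force: 40.2
```

Request:
move_arm(moves=[0, -0.02, 0, -0.09, 0, 0, -0.035, 0, -0.17, 0, 0, -0.045, 0, -0.22, 0, 0, -0.05, 0, -0.22, 0, 0, -0.05, 0, -0.22, 0])

```text
clock: 3.87
tcp_pos: [0.503, 0.1329, 0.294]
orientation: [0.0, 0.155, 0.988, 0.0]
wrist_force: [0.6, 0.3, -1.5]
finger_gap: 0.0054
grip_force: 40.2
```

```bash
python3 - <<'E'
from h import *
import pickle
s=env.get_state(); print(s["tcp_pos"],s["orientation"],s["finger_gap"],s["clock"])
w=cam("wrist"); pickle.dump(w,open("w3.pkl","wb")); cv2.imwrite("pics/w3.png",w["img"])
E
```

```text
[0.50295931 0.13292093 0.29396374] [2.00856248e-04 1.55323919e-01 9.87863573e-01 1.98454406e-05] 0.005449797852473751 3.8667
```

View pics/w3.png

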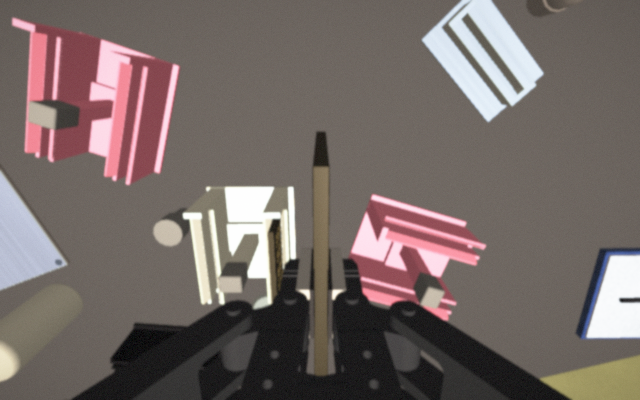

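The mask hangs upright in the fingers (319,135-370). The white carrier is at (190-297,187-305), its grip block top at about (233,285). I'll zoom to pick points.

```bash
python3 - <<'E'
from h import *
import pickle
w=pickle.load(open("w3.pkl","rb")); t=cam("top"); pickle.dump(t,open("t3.pkl","wb"))
a=cv2.resize(w["img"][180:312,175:305],None,fx=4.5,fy=4.5,interpolation=cv2.INTER_CUBIC)[:594,:585]
b=cv2.resize(t["img"][160:226,265:332],None,fx=3.2,fy=3.2,interpolation=cv2.INTER_CUBIC)
c=np.zeros((594,800,3),np.uint8); c[:a.shape[0],:a.shape[1]]=a; c[:b.shape[0],586:586+b.shape[1]]=b[:,:214]
cv2.imwrite("pics/crop3.png",c)
E
```

```text
(no output)
```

View pics/crop3.png

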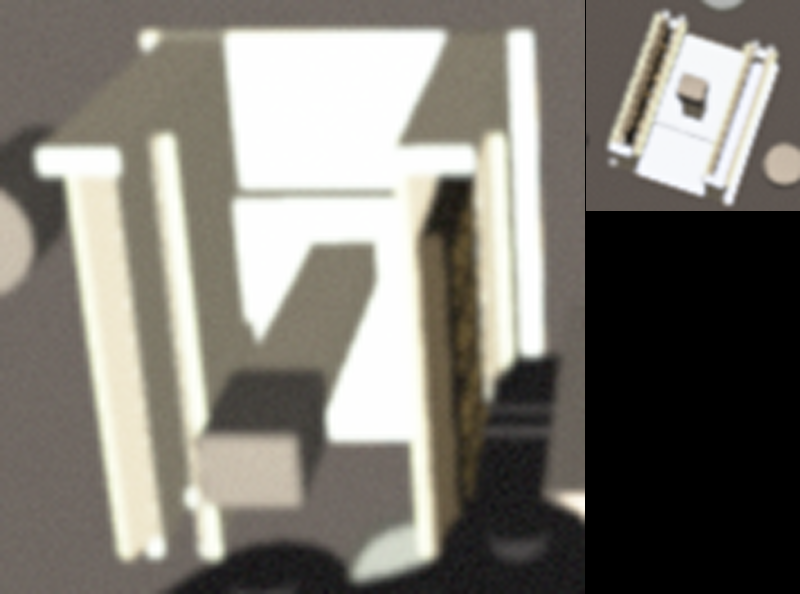

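```bash
python3 - <<'E'
from h import *
import pickle
w=pickle.load(open("w3.pkl","rb")); t=pickle.load(open("t3.pkl","rb"))
f=lambda x,y:(x/4.5+175-.4,y/4.5+180-.4)
B,_=None,None
bt=f(251,469); X,e=tri([w,t],[bt,(298,186.5)]); print("block tri",X,e)
bw=onz(w,*bt,.13); print("block w z.13",bw,"top",onz(t,298,186.5,.13))
L=onz(w,*f(78,163),.1); R=onz(w,*f(437,161),.1); print("posts",L,R,np.linalg.norm(L-R))
u=(R-L)[:2]; y1=np.arctan2(-u[0],u[1]); print("yaw posts",y1,"mid",(L+R)/2)
# back bottom edge z~0, lip lines at .075
a=onz(w,*f(150,30),.0);b=onz(w,*f(530,30),.0); u=(b-a)[:2]; print("back edge",a,b,np.linalg.norm(u),np.arctan2(-u[0],u[1]))
for n,p,q in(("outer",(70,185),(120,550)),("inner",(165,140),(210,550)),("mb outer",(540,200),(545,350))):
    a=onz(w,*f(*p),.075);b=onz(w,*f(*q),.075);u=(a-b)[:2]; print(n,a,b,np.arctan2(*-u[::-1]))
# top-view front/back: floor corners
m=(t["img"][150:235,262:335].min(2)>235).astype(np.uint8)
print("mid of back posts -> yaw from block:",np.arctan2(*(bw-(L+R)/2)[1::-1]), np.linalg.norm((bw-(L+R)/2)[:2]))
E
```

```text
block tri [0.58321408 0.00740293 0.12896473] [np.float64(0.00034973269478607617), np.float64(0.0003497326947859109)]
block w z.13 [0.58233847 0.00777828 0.13      ] top [0.58330269 0.00755911 0.13      ]
posts [ 0.50788355 -0.01340329  0.1       ] [0.53363074 0.0677262  0.1       ] 0.08511704693695427
yaw posts -0.3073056676637838 mid [0.52075715 0.02716146 0.1       ]
back edge [ 0.50069938 -0.02659235  0.        ] [0.53581601 0.08180966 0.        ] 0.11394812124932964 -0.3132801771850785
outer [ 0.51912545 -0.03095651  0.075     ] [ 0.62436569 -0.06503253  0.075     ] -0.31313953885468954
inner [ 0.51528819 -0.0027385   0.075     ] [ 0.63213922 -0.04104183  0.075     ] -0.3167589251945902
mb outer [0.56019794 0.08228043 0.075     ] [0.60156803 0.06913317 0.075     ] -0.30770267439847937
mid of back posts -> yaw from block: -0.30494006832772663 0.06455979310260931
```

Request:
move_arm(moves=[0.01, -0.02, 0, 0, 0, 0.02, -0.05, 0, 0, 0, 0.033, -0.08, 0, 0, 0, 0.045, -0.11, 0, 0, 0, 0.058, -0.14, 0, 0, 0, 0.066, -0.16, 0, 0, 0, 0.0685, -0.166, 0, 0, 0, 0.0685, -0.166, 0, 0, 0, 0.0685, -0.166, -0.02, 0, 0, 0.0685, -0.166, -0.06, 0, 0, 0.0685, -0.166, -0.07, 0, 0, 0.0685, -0.166, -0.07, 0, 0])

```text
clock: 4.97
tcp_pos: [0.5685, -0.03, 0.22]
orientation: [-0.004, 0.154, 0.988, 0.0]
wrist_force: [-0.7, 0.6, -2.2]
finger_gap: 0.0058
grip_force: 40.1
```

```bash
python3 - <<'E'
from h import *
s=env.get_state(); print(s["tcp_pos"],s["orientation"],s["finger_gap"],s["clock"])
w=cam("wrist"); cv2.imwrite("pics/w4.png",cv2.resize(w["img"][130:400,190:450],None,fx=2,fy=2))
E
```

```text
[ 0.56854386 -0.03000855  0.21996164] [-4.04260566e-03  1.54165068e-01  9.88036751e-01  4.09071770e-04] 0.005800385521286217 4.9667
```

View pics/w4.png

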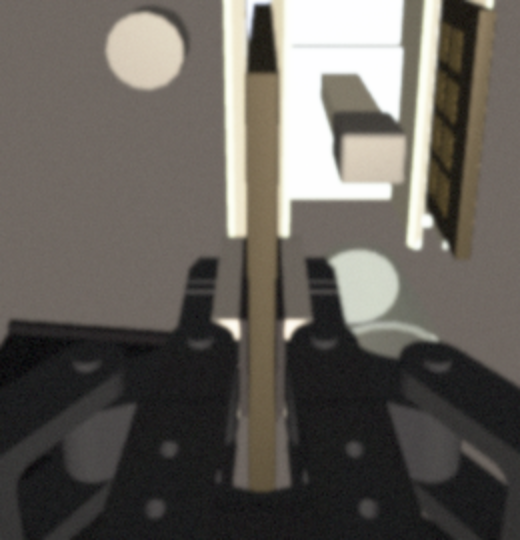

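Mask (crop column 261) sits about 2 mm to the right of the slot's mouth centre (257), which agrees with the reading. Settle, correct, and descend.

Request:
move_arm(moves=[0, 0, 0, 0, 0, 0, 0, 0, 0, 0, 0, 0, -0.02, 0, 0, 0, 0, -0.042, 0, 0, 0, 0, -0.042, 0, 0, 0, 0, -0.042, 0, 0])

```text
clock: 5.52
tcp_pos: [0.5714, -0.032, 0.1819]
orientation: [-0.0, 0.155, 0.988, 0.0]
wrist_force: [1.1, 0.4, -0.8]
finger_gap: 0.0054
grip_force: 40.1
```

Request:
move_arm(moves=[0, -0.001, -0.008, 0, 0, 0, -0.001, -0.016, 0, 0, 0, -0.001, -0.024, 0, 0, 0, -0.001, -0.032, 0, 0, 0, -0.001, -0.04, 0, 0, 0, -0.001, -0.048, 0, 0, 0, -0.001, -0.056, 0, 0, 0, -0.001, -0.064, 0, 0, 0, -0.001, -0.072, 0, 0, 0, -0.001, -0.076, 0, 0, 0, -0.001, -0.079, 0, 0, 0, -0.001, -0.079, 0, 0])

```text
clock: 6.52
tcp_pos: [0.5712, -0.0331, 0.1016]
orientation: [-0.001, 0.155, 0.988, 0.0]
wrist_force: [0.1, 0.9, -1.3]
finger_gap: 0.0055
grip_force: 40.2
```

Request:
move_arm(moves=[0, 0, -0.001, 0, 0, 0, 0, -0.002, 0, 0, 0, 0, -0.003, 0, 0, 0, 0, -0.004, 0, 0, 0, 0, -0.004, 0, 0])

```text
clock: 6.93
tcp_pos: [0.5716, -0.0331, 0.0984]
orientation: [0.0, 0.155, 0.988, 0.0]
wrist_force: [0.2, 0.3, -0.3]
finger_gap: 0.0053
grip_force: 40.2
```

Request:
move_arm(moves=[0, 0, -0.001, 0, 0, 0, 0, -0.001, 0, 0.008, 0, 0, -0.001, 0, 0.012, 0, 0, -0.001, 0, 0.018, 0, 0, -0.001, 0, 0.02, 0, 0, 0.003, 0, 0.02, 0, 0, 0.02, 0, 0.02, 0, 0, 0.05, 0, 0.02, 0, 0, 0.09, 0, 0.02, 0, 0, 0.13, 0, 0.03, 0, 0, 0.13, 0, 0.03])

```text
clock: 7.85
tcp_pos: [0.5753, -0.0338, 0.2373]
orientation: [0.007, 0.155, 0.988, -0.0]
wrist_force: [1.6, 0.1, 0.7]
finger_gap: 0.0303
grip_force: 0.0
```

```bash
python3 - <<'E'
from h import *
import pickle
s=env.get_state(); print(s["tcp_pos"],s["orientation"],s["finger_gap"],s["clock"])
t=cam("top");w=cam("wrist"); pickle.dump(w,open("w5.pkl","wb"))
c=np.zeros((400,800,3),np.uint8); c[:,:640]=w["img"]; c[:210,586:786]=cv2.resize(t["img"][155:225,265:332],(200,210),interpolation=cv2.INTER_CUBIC)
cv2.imwrite("pics/w5.png",c)
E
```

```text
[ 0.57525816 -0.03382743  0.23729335] [ 6.69160438e-03  1.55198340e-01  9.87860643e-01 -2.20061333e-04] 0.030293413833347948 7.85
```

View pics/w5.png

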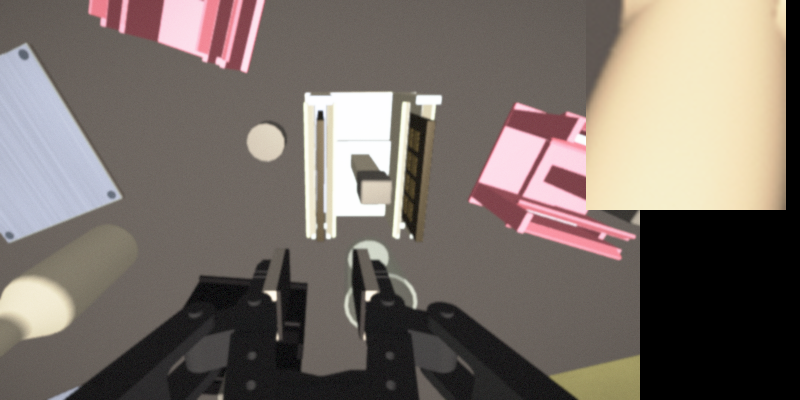

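mask_a stands in the slot (320,112-240), mask_b at (420,120-240), block top at (375,190). Since moves can only turn about z, I'll grip the block across y (fingers fit between the masks) so the carrier can pivot in the pads. I'll tip it about its back bottom edge, on the plate.

Request:
move_arm(moves=[0.005, 0.02, 0, 0, 0.034, 0.011, 0.041, 0, 0, 0.034, 0.011, 0.041, 0, 0, 0.034, 0.011, 0.041, 0, 0, 0.034, 0.011, 0.041, 0, 0, 0.034])

```text
clock: 8.37
tcp_pos: [0.5818, 0.0078, 0.2271]
orientation: [-0.001, 0.155, 0.988, -0.0]
wrist_force: [-0.8, 0.5, 0.4]
finger_gap: 0.0342
grip_force: 0.0
```

```bash
python3 - <<'E'
from h import *
s=env.get_state(); print(s["tcp_pos"],s["orientation"],s["finger_gap"],s["clock"])
w=cam("wrist"); cv2.imwrite("pics/w6.png",w["img"][80:])
# block top face centre by colour: beige, on z=.13
from numpy import *
p=proj(w,[.5828,.0076,.13]); print(p); x,y=map(int,p)
print(w["img"][y-16:y+18:3,x-20:x+22:3].min(2))
m=w["img"].astype(int)
b=((abs(m.min(2)-185)<25)).astype(uint8)
n,l,st,c=cv2.connectedComponentsWithStats(b[y-30:y+30,x-30:x+30]); 
for i in range(1,n):
    if st[i,4]>60: print(st[i],c[i]+[x-30,y-30],onz(w,*(c[i]+[x-30,y-30]),.13))
E
```

```text
[0.58181336 0.00780663 0.22707174] [-1.14322547e-03  1.55077236e-01  9.87901674e-01 -1.64385142e-04] 0.03416719399087743 8.3667
[321.47341609 203.76353812]
[[254 254 110  60  59  61  59  61  62  58  61  71 250 254]
 [254 253  92  73  72  74  69  72  72  69  71  70 246 254]
 [254 251 158 168 163 166 165 166 162 166 160 158 229 254]
 [254 251 178 193 189 193 193 194 196 194 193 189 229 254]
 [254 250 177 189 190 193 191 191 190 195 192 187 227 254]
 [254 250 172 188 189 188 188 187 190 187 190 184 227 254]
 [254 251 169 185 185 184 190 189 187 187 187 182 226 254]
 [254 251 172 188 185 185 182 185 184 183 185 182 233 254]
 [254 251 168 182 183 181 183 181 182 182 181 175 240 254]
 [254 253 183 182 182 180 179 180 182 181 182 179 248 254]
 [254 254 253 250 249 250 249 249 252 253 253 253 254 254]
 [254 254 254 254 254 254 254 254 254 254 254 254 254 254]]
[ 15  15  31  28 707] [321.05657709 203.88826025] [0.58279842 0.00727508 0.13      ]
```

Request:
move_arm(moves=[0, -0.0005, -0.03, 0, 0.034, 0, -0.0005, -0.06, 0, 0.034, 0, -0.0005, -0.085, 0, 0.034, 0, -0.0005, -0.105, 0, 0.034, 0, -0.0005, -0.117, 0, 0.034, 0, -0.0005, -0.125, 0, 0.034, 0, -0.0005, -0.125, 0, 0.034, 0, -0.0005, -0.125, 0, 0.01, 0, -0.0005, -0.125, 0, 0.01, 0, -0.0005, -0.125, 0, 0.01, 0, -0.0005, -0.125, 0, 0.01, 0, -0.0005, -0.125, 0, 0.01], newtons=100)

```text
clock: 9.42
tcp_pos: [0.5824, 0.0073, 0.1034]
orientation: [-0.0, 0.155, 0.988, -0.0]
wrist_force: [0.3, 0.1, -6.0]
finger_gap: 0.0229
grip_force: 98.1
```

Request:
move_arm(moves=[0, 0, 0.004, 0, 0.01, 0, 0, 0.012, 0, 0.01, 0, 0, 0.025, 0, 0.01, 0, 0, 0.04, 0, 0.01, 0, 0, 0.06, 0, 0.01, 0, 0, 0.08, 0, 0.01, 0, 0, 0.1, 0, 0.01, 0, 0, 0.115, 0, 0.01, 0, 0, 0.127, 0, 0.01, 0, 0, 0.135, 0, 0.01, 0, 0, 0.14, 0, 0.01, 0, 0, 0.14, 0, 0.01])

```text
clock: 10.42
tcp_pos: [0.5831, 0.0073, 0.2447]
orientation: [0.001, 0.155, 0.988, 0.0]
wrist_force: [0.9, 0.8, -5.8]
finger_gap: 0.0229
grip_force: 98.4
```

Request:
move_arm(moves=[-0.005, -0.005, 0, 0.02, 0.01, -0.015, -0.015, 0, 0.05, 0.01, -0.03, -0.03, 0, 0.09, 0.01, -0.045, -0.05, 0, 0.14, 0.01, -0.06, -0.07, 0, 0.19, 0.01, -0.075, -0.09, 0, 0.24, 0.01, -0.09, -0.11, 0, 0.29, 0.01, -0.1, -0.13, 0, 0.33, 0.01, -0.11, -0.15, 0, 0.36, 0.01, -0.117, -0.17, 0, 0.37, 0.01, -0.12, -0.185, 0, 0.37, 0.01, -0.12, -0.195, 0, 0.37, 0.01])

```text
clock: 11.42
tcp_pos: [0.4614, -0.1889, 0.2426]
orientation: [-0.001, -0.028, 1.0, 0.0]
wrist_force: [0.4, -0.1, -6.6]
finger_gap: 0.0231
grip_force: 98.7
```

```bash
python3 - <<'E'
from h import *
import pickle
s=env.get_state(); print(s["tcp_pos"],s["orientation"],s["finger_gap"],s["clock"],s["wrist_force"])
w=cam("wrist");sc=cam("scene");t=cam("top"); pickle.dump((w,sc,t),open("c7.pkl","wb"))
c=np.zeros((600,800,3),np.uint8); c[:400,:640]=w["img"]; c[300:,400:]=cv2.resize(sc["img"][90:240,180:380],(400,300))
c[400:600,:260]=cv2.resize(t["img"][150:300,280:475],(260,200))
cv2.imwrite("pics/w7.png",c)
E
```

```text
[ 0.46135339 -0.1888817   0.24257879] [-7.39517569e-04 -2.81900605e-02  9.99602285e-01  2.15077579e-04] 0.023063048218303905 11.4167 [ 0.39410774 -0.09409018 -6.57833007]
```

View pics/w7.png

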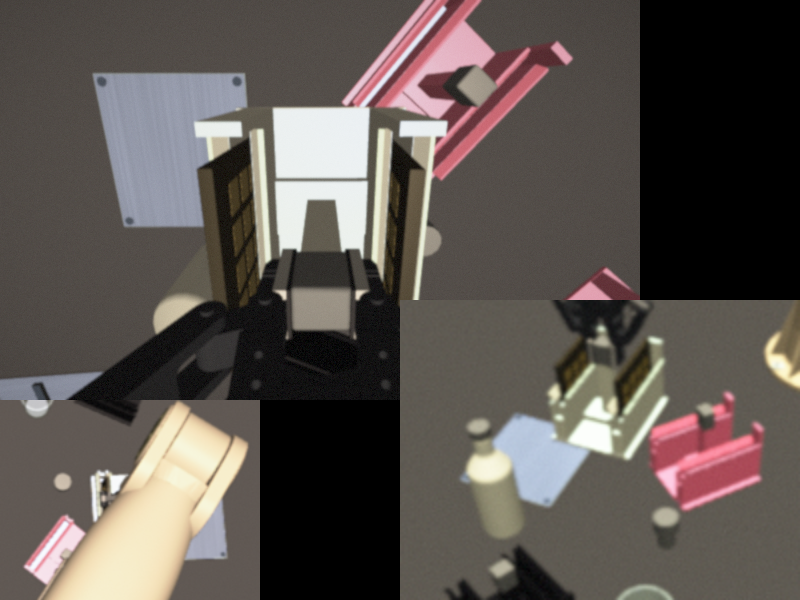

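Carrier hangs level with both masks in it. The plate is at left, with corners (95,74), (245,73) and (123,227), and appears square to the tool. I'll cast rays to get its pose.

```bash
python3 - <<'E'
from h import *
import pickle
w,sc,t=pickle.load(open("c7.pkl","rb"))
A,B,C=[onz(w,*p,.008) for p in((94.5,73.5),(245,73),(123,227))]
print(A,B,C,np.linalg.norm(A-B),np.linalg.norm(A-C)); c=(B+C)/2; print("centre",c)
for d in(C-A,): print("yaw",np.arctan2(d[1],d[0]))
d=B-A; print("yaw from y",np.arctan2(-d[0],d[1]))
# carrier tilt: block top & both post tops
P=[(218.5,128.5),(423,128.5)]
for z in(.24,.245,.25):
  a,b=[onz(w,*p,z) for p in P]; print(z,a,b,np.linalg.norm(a-b))
E
```

```text
[ 0.38022217 -0.43031744  0.008     ] [ 0.37107779 -0.27345114  0.008     ] [ 0.55445027 -0.42419944  0.008     ] 0.1571326064457617 0.17433548101910437
centre [ 0.46276403 -0.34882529  0.008     ]
yaw 0.035100473764286086
yaw from y 0.05822816661789816
0.24 [ 0.39819932 -0.23482164  0.24      ] [ 0.39359354 -0.15132468  0.24      ] 0.08362389903064267
0.245 [ 0.39751583 -0.23334088  0.245     ] [ 0.39307746 -0.1528787   0.245     ] 0.08058449945097927
0.25 [ 0.39683234 -0.23186012  0.25      ] [ 0.39256138 -0.15443272  0.25      ] 0.0775450998713159
```

Request:
move_arm(moves=[0, -0.008, 0, 0, 0.01, 0, -0.02, 0, 0, 0.01, 0, -0.04, 0, 0, 0.01, 0.001, -0.06, 0, 0, 0.01, 0.001, -0.08, 0, 0, 0.01, 0.001, -0.1, 0, 0, 0.01, 0.001, -0.12, 0, 0, 0.01, 0.001, -0.137, 0, 0, 0.01, 0.001, -0.15, 0, 0, 0.01, 0.001, -0.157, 0, 0, 0.01, 0.001, -0.159, 0, 0, 0.01, 0.001, -0.159, 0, 0, 0.01])

```text
clock: 12.57
tcp_pos: [0.4635, -0.3467, 0.243]
orientation: [-0.0, -0.029, 1.0, 0.0]
wrist_force: [0.2, 0.4, -6.6]
finger_gap: 0.0226
grip_force: 99.4
```

Request:
move_arm(moves=[0, 0, -0.01, 0, 0.01, 0, 0, -0.025, 0, 0.01, 0, 0, -0.045, 0, 0.01, 0, 0, -0.065, 0, 0.01, 0, 0, -0.085, 0, 0.01, 0, 0, -0.1, 0, 0.01, 0, 0, -0.11, 0, 0.01, 0, 0, -0.118, 0, 0.01, 0, 0, -0.123, 0, 0.01, 0, 0, -0.126, 0, 0.01, 0, 0, -0.126, 0, 0.01, 0, 0, -0.126, 0, 0.01])

```text
clock: 13.57
tcp_pos: [0.4639, -0.347, 0.118]
orientation: [0.0, -0.029, 1.0, -0.0]
wrist_force: [0.2, -0.3, -5.6]
finger_gap: 0.0224
grip_force: 99.2
```

Request:
move_arm(moves=[0, -0.001, -0.002, 0, 0.01, 0, -0.001, -0.004, 0, 0.01, 0, -0.001, -0.005, 0, 0.01, 0, -0.001, -0.005, 0, 0.01])

```text
clock: 13.9
tcp_pos: [0.4635, -0.3476, 0.1122]
orientation: [-0.0, -0.029, 1.0, 0.0]
wrist_force: [-0.4, 0.7, -6.7]
finger_gap: 0.0232
grip_force: 99.4
```

Request:
move_arm(moves=[0, 0, -0.001, 0, 0.01, 0, 0, -0.002, 0, 0.01, 0, 0, -0.002, 0, 0.01])

```text
clock: 14.15
tcp_pos: [0.4637, -0.3477, 0.1113]
orientation: [0.0, -0.029, 1.0, -0.0]
wrist_force: [-1.8, 3.2, 0.7]
finger_gap: 0.0228
grip_force: 100.3
```

Request:
move_arm(moves=[0, 0, 0, 0, 0.01, 0, 0, 0, 0, 0.01, -0.0025, 0, 0.0014, 0, 0.01, -0.005, -0.0003, 0.0027, 0, 0.01, -0.01, -0.0006, 0.0054, 0, 0.01, -0.0155, -0.0009, 0.0078, 0, 0.01, -0.021, -0.0012, 0.01, 0, 0.01, -0.026, -0.0015, 0.012, 0, 0.01, -0.032, -0.0018, 0.0138, 0, 0.01, -0.032, -0.0018, 0.0138, 0, 0.01, -0.032, -0.0018, 0.0138, 0, 0.01], newtons=20)

```text
clock: 15.07
tcp_pos: [0.4313, -0.3497, 0.1244]
orientation: [0.0, -0.029, 1.0, -0.0]
wrist_force: [-0.1, 0.3, -4.8]
finger_gap: 0.0227
grip_force: 99.4
```

```bash
cat > tilt.py <<'E'
from h import *
import pickle,sys
s=env.get_state(); print(s["tcp_pos"],s["clock"],s["wrist_force"],s["ft_torque"])
w=cam("wrist"); cv2.imwrite("pics/tilt_%.1f.png"%s["clock"],w["img"]); pickle.dump(w,open("wt.pkl","wb"))
# pixel of TCP for reference and post tops predicted at several tilts (pivot = grasp point)
tc=np.array(s["tcp_pos"]); psi=.056; ex=np.array([np.cos(psi),np.sin(psi),0]); ey=np.array([-ex[1],ex[0],0]); ez=np.array([0,0,1.])
h=.1143; out={}
for th in range(0,41,5):
    a=np.radians(th); cx=np.cos(a)*ex+np.sin(a)*ez; cz=-np.sin(a)*ex+np.cos(a)*ez
    G=tc+[0,0,.011]; P=lambda x,y,z:G+cx*x+ey*y+cz*(z-h)
    out[th]=[proj(w,P(-.065,y,.1)).round(0) for y in(-.042,.042)]+[proj(w,P(-.069,0,0)).round(0)]
    print(th,*out[th])
# white runs down columns: find brightest (post tops) rows
g=w["img"].min(2)
for x0 in sorted({int(out[0][0][0]),int(out[0][1][0]),int(out[20][0][0]),int(out[20][1][0]),int(out[0][2][0])}):
    col=g[:,max(0,x0-2):x0+3].mean(1); r=np.where(col>200)[0]
    runs=np.split(r,np.where(np.diff(r)>1)[0]+1) if len(r) else []
    print("col",x0,[(int(k[0]),int(k[-1])) for k in runs])
E
python3 tilt.py
```

```text
[ 0.43126063 -0.34966588  0.12438909] 15.0667 [-0.11079132  0.28197712 -4.83330522] [ 0.06542051 -0.01472646 -0.0004884 ]
0 [220. 130.] [424. 130.] [322. 106.]
5 [224. 132.] [420. 132.] [322. 120.]
10 [228. 135.] [416. 135.] [322. 134.]
15 [231. 138.] [413. 138.] [322. 148.]
20 [235. 143.] [409. 143.] [321. 162.]
25 [238. 148.] [406. 148.] [321. 175.]
30 [240. 153.] [404. 154.] [321. 189.]
35 [243. 160.] [401. 160.] [321. 203.]
40 [245. 166.] [399. 166.] [321. 216.]
col 220 [(122, 136)]
col 235 [(122, 135)]
col 322 [(108, 177), (182, 198)]
col 409 [(122, 135)]
col 424 [(122, 135)]
```

The grip stayed at 99 N, so the carrier was lifted level. Set it back, reopen, and re-grip at 20 N.

Request:
move_arm(moves=[0.005, 0, 0, 0, 0.01, 0.015, 0.001, 0, 0, 0.01, 0.026, 0.0018, 0, 0, 0.01, 0.032, 0.0018, -0.004, 0, 0.01, 0.032, 0.0018, -0.008, 0, 0.01, 0.032, 0.0018, -0.012, 0, 0.01, 0.032, 0.0018, -0.0135, 0, 0.01, 0.032, 0.0018, -0.0135, 0, 0.01, 0.032, 0.0018, -0.0135, 0, 0.027, 0.032, 0.0018, -0.0135, 0, 0.03, 0.032, 0.0018, -0.0135, 0, 0.03, 0.032, 0.0018, -0.0135, 0, 0.03], newtons=20)

```text
clock: 16.12
tcp_pos: [0.4635, -0.3481, 0.1109]
orientation: [0.0, -0.029, 1.0, -0.0]
wrist_force: [0.4, 1.2, -1.4]
finger_gap: 0.0299
grip_force: 0.0
```

Request:
move_arm(moves=[0, 0, 0, 0, 0.02, 0, 0, 0, 0, 0.02, 0, 0, 0, 0, 0.02, 0, 0, 0, 0, 0.02], newtons=20)

```text
clock: 16.45
tcp_pos: [0.4635, -0.3475, 0.1107]
orientation: [-0.0, -0.029, 1.0, 0.0]
wrist_force: [-0.3, 1.0, 1.2]
finger_gap: 0.0239
grip_force: 26.4
```

Request:
move_arm(moves=[-0.0025, 0, 0.001, 0, 0.02, -0.005, -0.0003, 0.0024, 0, 0.02, -0.01, -0.0006, 0.005, 0, 0.02, -0.0155, -0.0009, 0.0074, 0, 0.02, -0.021, -0.0012, 0.0096, 0, 0.02, -0.026, -0.0015, 0.0115, 0, 0.02, -0.032, -0.0018, 0.0133, 0, 0.02, -0.032, -0.0018, 0.0133, 0, 0.02], newtons=20)

```text
clock: 17.12
tcp_pos: [0.4303, -0.3496, 0.1244]
orientation: [-0.0, -0.029, 1.0, -0.0]
wrist_force: [-1.4, 0.2, -6.6]
finger_gap: 0.0238
grip_force: 25.4
```

```bash
python3 tilt.py
```

```text
[ 0.43025929 -0.34958473  0.12438659] 17.1167 [-1.38695716  0.22961329 -6.58292658] [-0.05572567  0.19670295  0.01570869]
0 [220. 130.] [424. 130.] [322. 106.]
5 [224. 132.] [420. 132.] [322. 120.]
10 [228. 134.] [416. 134.] [322. 134.]
15 [231. 138.] [413. 138.] [321. 148.]
20 [235. 143.] [409. 143.] [321. 162.]
25 [238. 148.] [406. 148.] [321. 175.]
30 [240. 153.] [404. 153.] [321. 189.]
35 [243. 160.] [401. 160.] [321. 203.]
40 [245. 166.] [399. 166.] [321. 216.]
col 220 [(124, 138)]
col 235 [(124, 138)]
col 322 [(109, 178), (183, 199)]
col 409 [(124, 137)]
col 424 [(124, 138)]
```

Friction at the back edge is not enough to start the tip: with the load hanging below the grip it would need mu > 0.6. I'll brace the back bottom edge against the 8 mm plate side (its free -y side) and pivot there, then place the carrier on the plate.

Request:
move_arm(moves=[0, 0, 0.005, 0, 0.02, 0, 0, 0.015, 0, 0.02, 0, -0.005, 0.03, 0, 0.02, 0, -0.015, 0.045, 0, 0.02, 0, -0.03, 0.06, 0, 0.02, 0, -0.05, 0.068, -0.03, 0.02, 0.005, -0.07, 0.07, -0.08, 0.02, 0.01, -0.09, 0.07, -0.15, 0.02, 0.015, -0.11, 0.07, -0.23, 0.02, 0.022, -0.13, 0.07, -0.31, 0.02, 0.03, -0.145, 0.07, -0.4, 0.02, 0.035, -0.155, 0.07, -0.49, 0.02])

```text
clock: 18.17
tcp_pos: [0.4674, -0.5064, 0.1944]
orientation: [0.001, 0.217, 0.976, -0.001]
wrist_force: [0.3, -0.5, -5.5]
finger_gap: 0.0239
grip_force: 25.3
```

Request:
move_arm(moves=[0.004, -0.003, 0, -0.09, 0.02, 0.006, -0.004, 0, -0.18, 0.02, 0.006, -0.004, 0, -0.28, 0.02, 0.006, -0.004, 0, -0.38, 0.02, 0.006, -0.004, 0, -0.48, 0.02, 0.006, -0.004, 0, -0.58, 0.02, 0.006, -0.004, 0, -0.68, 0.02, 0.006, -0.004, 0, -0.78, 0.02, 0.006, -0.004, 0, -0.88, 0.02, 0.006, -0.004, 0, -0.97, 0.02, 0.006, -0.004, 0, -1.04, 0.02, 0.006, -0.004, 0, -1.08, 0.02])

```text
clock: 19.17
tcp_pos: [0.473, -0.5084, 0.1945]
orientation: [0.0, 0.687, 0.727, 0.0]
wrist_force: [-0.0, 0.3, -5.8]
finger_gap: 0.0237
grip_force: 25.3
```

Request:
move_arm(moves=[0, 0, -0.01, 0, 0.02, 0, 0, -0.025, 0, 0.02, 0, 0, -0.04, 0, 0.02, 0, 0, -0.055, 0, 0.02, 0, 0, -0.065, 0, 0.02, 0, 0, -0.075, 0, 0.02, 0, 0, -0.08, 0, 0.02, 0, 0, -0.08, 0, 0.02])

```text
clock: 19.83
tcp_pos: [0.4721, -0.5078, 0.1123]
orientation: [-0.001, 0.686, 0.728, 0.0]
wrist_force: [-0.5, -0.0, -7.5]
finger_gap: 0.0232
grip_force: 25.3
```

```bash
sed -i 's/psi=.056/psi=float(sys.argv[1])/' tilt.py; python3 tilt.py -1.516; python3 - <<'E'
from h import *
import pickle
w=pickle.load(open("wt.pkl","rb")); s=env.get_state(); print(s["orientation"],s["joint_pos"])
# where the pad edge should appear
for x in(-.06,0,.06):
    p=np.array([.4671+x,-.428+.055*x,.008]); print("pad edge",proj(w,p))
E
```

```text
[ 0.47213686 -0.50776235  0.11226785] 19.8333 [-0.54339444 -0.04035477 -7.47381216] [ 0.06287223 -0.05161113  0.0033882 ]
0 [218. 129.] [423. 129.] [321. 106.]
5 [223. 131.] [418. 131.] [320. 120.]
10 [226. 134.] [415. 134.] [320. 134.]
15 [230. 137.] [411. 138.] [320. 148.]
20 [233. 142.] [408. 143.] [320. 162.]
25 [236. 147.] [405. 148.] [320. 175.]
30 [239. 153.] [402. 153.] [320. 189.]
35 [241. 159.] [400. 160.] [320. 203.]
40 [243. 166.] [397. 166.] [320. 216.]
col 218 [(124, 138)]
col 233 [(124, 138)]
col 321 [(110, 178), (183, 199)]
col 408 [(124, 137)]
col 423 [(124, 138)]
[-4.46862837e-04  6.85817184e-01  7.27773707e-01  1.44711280e-04] [-9.37422845e-01  5.99914869e-01  1.82905756e-01  1.15471853e+00
  1.23163168e-04  5.74029227e-01]
pad edge [231.97581986  88.77020475]
pad edge [319.63454836  89.06238685]
pad edge [407.24423444  89.35440549]
```

```bash
python3 - <<'E'
from h import *
import pickle
w=pickle.load(open("wt.pkl","rb")); g=w["img"].min(2).astype(int)
for x in(232,270,320,370,407): print(x,g[70:112:2,x])
E
```

```text
232 [155 149 150 145 148 150 148 146 149 143  88  75  72  72  73  76  73  77
  74  75  73]
270 [153 155 150 147 149 150 144 147 152 145  94  74  73  77  72  74  74  70
  73  76  78]
320 [152 156 152 148 150 152 148 147 150 147  99  75  73  77  71  74  71  77
  74 125 229]
370 [148 156 152 148 144 149 147 150 148 149  96  74  73  76  70  73  76  78
  73  88 102]
407 [151 149 148 145 146 149 147 142 149 144 103  73  76  74  74  76  69  73
  76  81 101]
```

Request:
move_arm(moves=[0, 0, -0.003, 0, 0.02, 0, 0.002, -0.006, 0, 0.02, 0, 0.005, -0.0065, 0, 0.02, 0, 0.007, -0.0065, 0, 0.02, 0, 0.008, -0.0065, 0, 0.02, 0, 0.008, -0.0065, 0, 0.02])

```text
clock: 20.38
tcp_pos: [0.4727, -0.5001, 0.1078]
orientation: [0.0, 0.686, 0.728, 0.0]
wrist_force: [0.4, 0.3, -6.3]
finger_gap: 0.0238
grip_force: 25.3
```

Request:
move_arm(moves=[0, 0.001, 0, 0, 0.02, 0, 0.002, 0, 0, 0.02, 0, 0.002, 0, 0, 0.02])

```text
clock: 20.63
tcp_pos: [0.4726, -0.4983, 0.1075]
orientation: [0.0, 0.686, 0.728, 0.0]
wrist_force: [0.6, -0.6, -6.5]
finger_gap: 0.0238
grip_force: 25.3
```

Request:
move_arm(moves=[0, 0.001, -0.001, 0, 0.02, 0, 0.002, -0.001, 0, 0.02, 0, 0.003, -0.001, 0, 0.02, 0, 0.003, -0.001, 0, 0.02])

```text
clock: 20.97
tcp_pos: [0.4725, -0.4956, 0.1065]
orientation: [0.0, 0.686, 0.728, -0.0]
wrist_force: [-0.5, -0.0, -6.4]
finger_gap: 0.0239
grip_force: 25.3
```

Request:
move_arm(moves=[0, 0.001, -0.001, 0, 0.02, 0, 0.002, -0.001, 0, 0.02, 0, 0.003, -0.001, 0, 0.02, 0, 0.004, -0.001, 0, 0.02, 0, 0.004, -0.001, 0, 0.02])

```text
clock: 21.38
tcp_pos: [0.4729, -0.492, 0.1061]
orientation: [0.001, 0.686, 0.728, -0.0]
wrist_force: [0.9, -4.0, -4.4]
finger_gap: 0.0235
grip_force: 25.5
```

Request:
move_arm(moves=[-0.0002, 0.0026, 0.001, 0, 0.02, -0.0003, 0.0052, 0.002, 0, 0.02, -0.0005, 0.008, 0.0032, 0, 0.02, -0.0006, 0.0105, 0.0044, 0, 0.02, -0.0008, 0.0132, 0.0055, 0, 0.02, -0.0009, 0.0158, 0.0066, 0, 0.02, -0.0012, 0.0213, 0.0085, 0, 0.02, -0.0016, 0.0269, 0.0103, 0, 0.02, -0.0016, 0.0269, 0.0103, 0, 0.02])

```text
clock: 22.13
tcp_pos: [0.4712, -0.4636, 0.1166]
orientation: [0.0, 0.686, 0.728, 0.0]
wrist_force: [-0.0, -3.5, -1.3]
finger_gap: 0.0236
grip_force: 25.5
```

```bash
python3 tilt.py -1.512
```

```text
[ 0.4711505  -0.46364851  0.11660316] 22.1333 [-0.03883318 -3.46292998 -1.33215969] [-0.84876969 -0.07115708 -0.02891932]
0 [218. 129.] [422. 129.] [320. 105.]
5 [222. 131.] [418. 131.] [320. 120.]
10 [226. 134.] [414. 134.] [320. 134.]
15 [229. 138.] [411. 138.] [320. 148.]
20 [233. 142.] [407. 142.] [320. 161.]
25 [235. 147.] [404. 147.] [320. 175.]
30 [238. 153.] [402. 153.] [320. 189.]
35 [241. 159.] [399. 159.] [320. 202.]
40 [243. 166.] [397. 166.] [320. 216.]
col 218 [(136, 150), (156, 160)]
col 233 [(136, 150)]
col 320 [(153, 237)]
col 407 [(137, 151)]
col 422 [(138, 151), (155, 170)]
```

Request:
move_arm(moves=[-0.0003, 0.005, 0.0013, 0, 0.02, -0.0006, 0.0098, 0.0026, 0, 0.02, -0.0009, 0.0155, 0.0036, 0, 0.02, -0.0012, 0.0212, 0.0043, 0, 0.02, -0.0016, 0.027, 0.0047, 0, 0.02, -0.0019, 0.0325, 0.0048, 0, 0.02, -0.0019, 0.0325, 0.0048, 0, 0.02])

```text
clock: 22.77
tcp_pos: [0.4691, -0.4306, 0.1208]
orientation: [-0.0, 0.686, 0.728, 0.0]
wrist_force: [0.4, -2.7, 2.0]
finger_gap: 0.0233
grip_force: 25.7
```

```bash
python3 tilt.py -1.512
```

```text
[ 0.46914554 -0.43055712  0.12082151] 22.7667 [ 0.39107609 -2.66741036  1.97518512] [-0.70606129 -0.10274322 -0.10134955]
0 [218. 129.] [422. 129.] [320. 106.]
5 [222. 131.] [418. 131.] [320. 120.]
10 [226. 134.] [414. 134.] [320. 134.]
15 [229. 138.] [411. 138.] [320. 148.]
20 [233. 142.] [407. 142.] [320. 162.]
25 [236. 147.] [404. 147.] [320. 175.]
30 [238. 153.] [402. 153.] [320. 189.]
35 [241. 159.] [399. 159.] [320. 203.]
40 [243. 166.] [397. 166.] [320. 216.]
col 218 [(1, 1), (26, 27), (44, 45), (48, 54), (59, 61), (71, 98), (103, 108), (115, 120), (132, 143), (145, 174), (397, 399)]
col 233 [(0, 1), (12, 12), (27, 29), (48, 54), (59, 62), (70, 100), (102, 109), (115, 120), (132, 161)]
col 320 [(30, 30), (49, 54), (71, 83), (85, 85), (92, 97), (103, 109), (111, 111), (116, 120), (122, 123), (125, 135), (137, 143), (147, 161), (165, 190), (194, 274), (330, 375)]
col 407 [(30, 30), (75, 75), (77, 78), (80, 87), (92, 97), (106, 113), (116, 143), (147, 162)]
col 422 [(78, 79), (84, 87), (93, 98), (106, 113), (116, 120), (122, 124), (127, 141), (148, 149), (152, 174), (191, 192)]
```

Request:
move_arm(moves=[0, 0, 0, 0, 0.02, 0, 0, 0, 0, 0.02, 0, 0, 0, 0, 0.02, 0, 0, 0, 0, 0.02, 0, 0, 0, 0, 0.02, 0, 0, 0, 0, 0.02, 0, 0, 0, 0, 0.02, 0, 0, 0, 0, 0.02, 0, 0, 0, 0, 0.02, 0, 0, 0, 0, 0.02, 0, 0, 0, 0, 0.02, 0, 0, 0, 0, 0.02])

```text
clock: 23.82
tcp_pos: [0.4692, -0.4315, 0.1207]
orientation: [-0.0, 0.686, 0.728, 0.001]
wrist_force: [-0.4, 0.3, 5.5]
finger_gap: 0.0235
grip_force: 26.2
```

Request:
move_arm(moves=[0, 0, 0, 0, 0.02, 0, 0, 0, 0, 0.02, 0, 0, 0, 0, 0.02, 0, 0, 0, 0, 0.02])

```text
clock: 24.15
tcp_pos: [0.4692, -0.4315, 0.1207]
orientation: [-0.0, 0.686, 0.728, 0.001]
wrist_force: [0.6, -0.2, 6.3]
finger_gap: 0.0238
grip_force: 26.2
```

```bash
python3 tilt.py -1.512 | grep -E "clock|col (233|407|320)|^\["; python3 - <<'E'
from h import *
# 3D check from scene+wrist is heavy: just save scene for numbers
sc=cam("scene"); s=env.get_state(); tc=np.array(s["tcp_pos"])
psi=-1.512; ex=np.array([np.cos(psi),np.sin(psi),0]); ey=np.array([-ex[1],ex[0],0]); ez=np.array([0,0,1.])
for th in(20,25,30,35,40):
    a=np.radians(th); cx=np.cos(a)*ex+np.sin(a)*ez; cz=-np.sin(a)*ex+np.cos(a)*ez
    G=tc+[0,0,.011]; P=lambda x,y,z:G+cx*x+ey*y+cz*(z-.1143)
    print(th,"front bottom corners",proj(sc,P(.069,-.058,0)).round(1),proj(sc,P(.069,.058,0)).round(1))
g=sc["img"].min(2); p=proj(sc,G).astype(int); print(p)
m=(g>140).astype(np.uint8); n,l,st,c=cv2.connectedComponentsWithStats(m)
for i in range(1,n):
    if st[i,4]>80 and abs(c[i]-p).max()<70: 
        q=np.argwhere(l==i)[:,::-1]; print(st[i],"hull",cv2.approxPolyDP(cv2.convexHull(q.astype(np.int32)),2,True).reshape(-1,2).tolist())
E
```

```text
[ 0.46920248 -0.43147767  0.1207117 ] 24.15 [ 0.56596956 -0.24742422  6.30166104] [ 0.32590909 -0.17698146  0.05065301]
col 233 [(11, 11), (24, 27), (43, 43), (46, 52), (58, 60), (70, 97), (101, 107), (112, 112), (114, 119), (131, 142), (144, 161)]
col 320 [(27, 28), (48, 52), (61, 62), (71, 84), (90, 96), (102, 108), (115, 119), (122, 125), (127, 142), (145, 160), (163, 186), (188, 190), (193, 273), (330, 375)]
col 407 [(28, 28), (72, 72), (74, 74), (76, 79), (81, 85), (91, 96), (105, 142), (146, 148), (151, 161)]
20 front bottom corners [203.4 134.8] [182.7 155.7]
25 front bottom corners [200.9 132.1] [180.  152.9]
30 front bottom corners [198.7 129.2] [177.5 150. ]
35 front bottom corners [196.6 126.3] [175.1 147.1]
40 front bottom corners [194.6 123.3] [172.9 144. ]
[214 131]
[ 109   67   76   18 1082] hull [[184, 79], [170, 82], [109, 83], [117, 70], [122, 68], [181, 67]]
[181 132  35  28 144] hull [[215, 159], [181, 136], [190, 133]]
[ 176  148  103   45 1898] hull [[278, 160], [258, 188], [251, 192], [212, 180], [176, 149], [244, 148], [274, 156]]
```

Tilt reads about 30 degrees (front corner at (176,149), predicted (177,150)). Held long enough; now bring it back level.

Request:
move_arm(moves=[0.0002, -0.003, 0, 0, 0.02, 0.0005, -0.0085, 0, 0, 0.02, 0.0008, -0.014, -0.0003, 0, 0.02, 0.001, -0.0195, -0.0013, 0, 0.02, 0.0013, -0.025, -0.0026, 0, 0.02, 0.0017, -0.0305, -0.004, 0, 0.02, 0.002, -0.036, -0.0056, 0, 0.02, 0.0023, -0.041, -0.0073, 0, 0.02, 0.0026, -0.0455, -0.009, 0, 0.02, 0.0029, -0.05, -0.0109, 0, 0.02, 0.0031, -0.054, -0.0127, 0, 0.02, 0.0031, -0.054, -0.0127, 0, 0.02])

```text
clock: 25.25
tcp_pos: [0.4723, -0.4874, 0.1075]
orientation: [0.001, 0.686, 0.727, -0.0]
wrist_force: [3.0, -3.2, 2.5]
finger_gap: 0.0236
grip_force: 24.9
```

```bash
python3 tilt.py -1.512
```

```text
[ 0.47232065 -0.48737819  0.10749483] 25.25 [ 2.97031391 -3.21522079  2.51711855] [-0.47575776 -0.5871363   0.02342022]
0 [217. 129.] [422. 129.] [320. 105.]
5 [222. 131.] [418. 131.] [320. 119.]
10 [226. 134.] [414. 134.] [320. 134.]
15 [229. 138.] [410. 138.] [320. 148.]
20 [232. 142.] [407. 142.] [320. 161.]
25 [235. 147.] [404. 147.] [320. 175.]
30 [238. 153.] [402. 153.] [320. 189.]
35 [241. 159.] [399. 159.] [320. 202.]
40 [243. 166.] [397. 166.] [320. 216.]
col 217 [(134, 147)]
col 232 [(134, 147)]
col 320 [(127, 193), (198, 214)]
col 407 [(135, 147)]
col 422 [(135, 147)]
```

Request:
move_arm(moves=[0.0002, -0.003, -0.0012, 0, 0.02, 0.0003, -0.0055, -0.0025, 0, 0.02, 0.0004, -0.0075, -0.0037, 0, 0.02, 0.0005, -0.0095, -0.0049, 0, 0.02, 0.0006, -0.0105, -0.006, 0, 0.02, 0.0006, -0.0105, -0.0065, 0, 0.02, 0.0006, -0.0105, -0.0065, 0, 0.02])

```text
clock: 25.88
tcp_pos: [0.4728, -0.4959, 0.1028]
orientation: [0.0, 0.686, 0.728, 0.0]
wrist_force: [1.4, 3.0, 10.2]
finger_gap: 0.0239
grip_force: 25.7
```

```bash
python3 tilt.py -1.512
```

```text
[ 0.4727887  -0.49586219  0.10280248] 25.8833 [ 1.42007093  3.02949222 10.18803941] [ 0.53437276 -0.0650451  -0.06504789]
0 [218. 129.] [422. 129.] [320. 105.]
5 [222. 131.] [418. 131.] [320. 120.]
10 [226. 134.] [414. 134.] [320. 134.]
15 [229. 138.] [411. 138.] [320. 148.]
20 [233. 142.] [407. 142.] [320. 162.]
25 [235. 147.] [404. 147.] [320. 175.]
30 [238. 153.] [402. 153.] [320. 189.]
35 [241. 159.] [399. 159.] [320. 203.]
40 [243. 166.] [397. 166.] [320. 216.]
col 218 [(133, 146)]
col 233 [(133, 146)]
col 320 [(115, 183), (188, 204)]
col 407 [(133, 146)]
col 422 [(133, 146)]
```

Request:
move_arm(moves=[0, 0, 0.001, 0, 0.027, 0, 0, 0.001, 0, 0.032, 0, 0, 0.001, 0, 0.034, 0, 0, 0.001, 0, 0.034])

```text
clock: 26.27
tcp_pos: [0.4721, -0.496, 0.1013]
orientation: [-0.001, 0.686, 0.728, 0.0]
wrist_force: [-0.1, 0.1, 0.0]
finger_gap: 0.0339
grip_force: 0.0
```

```bash
cat > lev.py <<'E'
from h import *
import sys,pickle
zb=float(sys.argv[1]); s=env.get_state(); print(s["tcp_pos"],s["orientation"],s["wrist_force"],s["clock"])
w=cam("wrist"); pickle.dump(w,open("wl.pkl","wb"))
g=(w["img"].min(2)>200).astype(np.uint8)
# post tops: white blobs, by row profile at x 200..440 -> runs in rows
for x0 in(205,212,218,225,232,240,320,400,407,415,422,430):
    r=np.where(g[:,x0])[0]; print(x0,[(int(k[0]),int(k[-1])) for k in np.split(r,np.where(np.diff(r)>1)[0]+1)] if len(r) else [])
for y0 in(130,138): 
    r=np.where(g[y0])[0]; print("row",y0,[(int(k[0]),int(k[-1])) for k in np.split(r,np.where(np.diff(r)>1)[0]+1)] if len(r) else [])
E
python3 lev.py 0
```

```text
[ 0.4720976  -0.49597551  0.10133755] [-1.09413767e-03  6.85973109e-01  7.27626067e-01  6.23100305e-05] [-0.06896865  0.07569913  0.03966779] 26.2667
205 [(133, 146)]
212 [(133, 146)]
218 [(133, 146)]
225 [(133, 146)]
232 [(133, 146)]
240 [(133, 146)]
320 [(115, 183), (189, 205)]
400 []
407 [(133, 146)]
415 [(134, 147)]
422 [(134, 147)]
430 [(134, 147)]
row 130 [(275, 368)]
row 138 [(197, 242), (276, 368), (403, 448)]
```

```bash
python3 - <<'E'
from h import *
import pickle
w=pickle.load(open("wl.pkl","rb"))
a=onz(w,219.5,139.5,.1);b=onz(w,425.5,140.2,.1);e=onz(w,320,114.5,0)
print(a,b,np.linalg.norm(a-b)); u=(b-a)[:2]; psi=np.arctan2(-u[0],u[1]); print("yaw",psi)
ex=np.array([np.cos(psi),np.sin(psi)]); print("centre from posts",(a+b)[:2]/2+.065*ex,"from edge",e[:2]+.069*ex)
# block top, z=.13
c=(a+b)[:2]/2+.065*ex
for dx,dy in((-.01,-.012),(.01,-.012),(.01,.012),(-.01,.012)):
    print(proj(w,[*(c+dx*ex+dy*np.array([-ex[1],ex[0]])),.13]).round(1))
g=w["img"].min(2); print(g[240:360:4,320]); 
print("mask_a/b columns: ", [ (x,g[125:260:5,x].tolist()) for x in (228,420)])
E
```

```text
[ 0.4274842  -0.43738508  0.1       ] [ 0.51174804 -0.4328105   0.1       ] 0.08438792090197351
yaw -1.5165608724129949
centre from posts [ 0.47313969 -0.50000222] from edge [ 0.47202519 -0.5018262 ]
[290.4 298.4]
[291.7 341.4]
[352.2 341.6]
[354.  298.6]
[ 88  87  93  88  86  84  46  51  48  46  53  47  50  46  48  86 126 134
 129 131 130 133 132 127 130 122  73  71  73  69]
mask_a/b columns:  [(228, [89, 88, 235, 234, 234, 18, 6, 12, 13, 15, 7, 5, 19, 16, 14, 8, 12, 12, 7, 16, 10, 11, 12, 23, 19, 23, 30]), (420, [88, 90, 234, 236, 235, 31, 11, 15, 8, 15, 16, 19, 21, 18, 21, 35, 44, 52, 60, 56, 60, 57, 60, 59, 61, 58, 56])]
```

Request:
move_arm(moves=[0.0005, -0.005, 0.001, 0, 0.034, 0.0005, -0.005, 0.001, 0, 0.034, 0.0005, -0.005, 0.001, 0, 0.01, 0.0005, -0.005, 0.001, 0, 0.01, 0.0005, -0.005, 0.001, 0, 0.01, 0.0005, -0.005, 0.001, 0, 0.01, 0.0005, -0.005, 0.001, 0, 0.01], newtons=100)

```text
clock: 26.9
tcp_pos: [0.4732, -0.5021, 0.1035]
orientation: [0.0, 0.686, 0.728, -0.0]
wrist_force: [-1.2, -2.6, 0.5]
finger_gap: 0.0228
grip_force: 98.6
```

Request:
move_arm(moves=[0, 0, 0.003, 0, 0.01, 0, 0, 0.008, 0, 0.01, 0, 0, 0.015, 0, 0.01, 0, 0, 0.023, 0, 0.01, 0, 0, 0.03, 0, 0.01, 0, 0, 0.036, 0.02, 0.01, 0, 0, 0.04, 0.06, 0.01, 0, 0, 0.042, 0.12, 0.01, 0, 0, 0.042, 0.19, 0.01, 0, 0, 0.042, 0.27, 0.01, 0, 0, 0.042, 0.35, 0.01, 0, 0, 0.042, 0.43, 0.01])

```text
clock: 27.9
tcp_pos: [0.4734, -0.5016, 0.146]
orientation: [0.0, 0.513, 0.859, -0.0]
wrist_force: [-0.3, 0.5, -7.1]
finger_gap: 0.023
grip_force: 98.2
```

Request:
move_arm(moves=[0, 0, 0, 0.08, 0.01, 0, 0, 0, 0.16, 0.01, 0, 0, 0, 0.24, 0.01, 0, 0, 0, 0.32, 0.01, 0, 0, 0, 0.4, 0.01, 0, 0, 0, 0.48, 0.01, 0, 0, 0, 0.56, 0.01, 0, 0, 0, 0.64, 0.01, 0, 0, 0, 0.72, 0.01, 0, 0, 0, 0.8, 0.01, 0, 0, 0, 0.88, 0.01, 0, 0, 0, 0.96, 0.01])

```text
clock: 28.9
tcp_pos: [0.4734, -0.5016, 0.146]
orientation: [0.0, 0.058, 0.998, -0.0]
wrist_force: [-0.2, -0.6, -6.8]
finger_gap: 0.0226
grip_force: 98.2
```

Request:
move_arm(moves=[0, 0, 0, 0.07, 0.01, 0, 0, 0, 0.12, 0.01, 0, 0, 0, 0.16, 0.01, 0, 0, 0, 0.182, 0.01, -0.001, 0.003, 0, 0.182, 0.01, -0.002, 0.008, 0, 0.182, 0.01, -0.003, 0.015, 0, 0.182, 0.01, -0.004, 0.023, 0, 0.182, 0.01, -0.005, 0.032, 0, 0.182, 0.01, -0.006, 0.042, 0, 0.182, 0.01, -0.007, 0.052, 0, 0.182, 0.01, -0.008, 0.062, 0, 0.182, 0.01])

```text
clock: 29.9
tcp_pos: [0.4652, -0.4381, 0.1455]
orientation: [0.0, -0.03, 1.0, 0.0]
wrist_force: [0.5, -0.3, -5.8]
finger_gap: 0.0224
grip_force: 98.3
```

Request:
move_arm(moves=[-0.0003, 0.01, 0, 0, 0.01, -0.0006, 0.02, 0, 0, 0.01, -0.001, 0.031, 0, 0, 0.01, -0.0013, 0.042, 0, 0, 0.01, -0.0016, 0.053, 0, 0, 0.01, -0.0019, 0.063, 0, 0, 0.01, -0.0021, 0.072, 0, 0, 0.01, -0.0023, 0.08, 0, 0, 0.01, -0.0025, 0.086, 0, 0, 0.01, -0.0025, 0.089, 0, 0, 0.01, -0.0025, 0.09, 0, 0, 0.01, -0.0025, 0.09, 0, 0, 0.01])

```text
clock: 30.9
tcp_pos: [0.4629, -0.3496, 0.1454]
orientation: [0.0, -0.03, 1.0, -0.0]
wrist_force: [-0.3, 0.4, -6.8]
finger_gap: 0.0227
grip_force: 98.3
```

Request:
move_arm(moves=[0, 0, -0.003, 0, 0.01, 0, 0, -0.008, 0, 0.01, 0, 0, -0.014, 0, 0.01, 0, 0, -0.02, 0, 0.01, 0, 0, -0.025, 0, 0.01, 0, 0, -0.028, 0, 0.01, 0, 0, -0.03, 0, 0.01, 0, 0, -0.03, 0, 0.01])

```text
clock: 31.57
tcp_pos: [0.4625, -0.3493, 0.1146]
orientation: [-0.0, -0.03, 1.0, 0.0]
wrist_force: [0.1, 0.3, -5.9]
finger_gap: 0.0234
grip_force: 98.3
```

```bash
python3 lev.py 0; python3 - <<'E'
from h import *
import pickle
w=pickle.load(open("wl.pkl","rb")); g=w["img"].min(2)
print([(x,g[118:170:3,x].tolist()) for x in (228,418)])
for x in (150,500): print(x,g[80:330:6,x].tolist())
E
```

```text
[ 0.46246217 -0.34933047  0.11459773] [-3.91521577e-04 -3.00643850e-02  9.99547793e-01  4.35312212e-04] [ 0.08996524  0.28892653 -5.93584449] 31.5667
205 [(117, 131)]
212 [(117, 131)]
218 [(117, 131)]
225 [(117, 131)]
232 [(118, 131)]
240 [(118, 131)]
320 [(105, 174), (179, 196)]
400 []
407 [(118, 131)]
415 [(118, 131)]
422 [(118, 131)]
430 [(118, 132)]
row 130 [(196, 241), (258, 262), (274, 367), (380, 383), (401, 445)]
row 138 [(258, 262), (275, 366), (379, 383)]
[(228, [228, 234, 234, 235, 229, 80, 15, 27, 17, 6, 20, 22, 17, 34, 34, 38, 35, 42]), (418, [227, 234, 234, 234, 230, 84, 41, 75, 75, 79, 81, 80, 83, 82, 77, 80, 75, 75])]
150 [72, 74, 69, 70, 72, 74, 74, 71, 73, 74, 72, 73, 72, 73, 73, 73, 72, 75, 75, 74, 73, 73, 76, 69, 74, 77, 74, 74, 75, 72, 74, 71, 65, 71, 70, 75, 71, 72, 70, 72, 75, 69]
500 [71, 73, 71, 71, 73, 73, 71, 69, 67, 73, 73, 74, 73, 75, 74, 71, 72, 69, 73, 74, 74, 69, 77, 73, 75, 73, 71, 72, 75, 71, 74, 73, 70, 74, 74, 69, 70, 72, 72, 70, 70, 74]
```

```bash
cat > cen.py <<'E'
from h import *
import pickle,sys
w=pickle.load(open("wl.pkl","rb")); z0,ra,rb=map(float,sys.argv[1:4])
a=onz(w,218.5,ra,z0+.1);b=onz(w,423.3,rb,z0+.1); u=(b-a)[:2]; psi=np.arctan2(-u[0],u[1]); ex=np.array([np.cos(psi),np.sin(psi)])
print(np.linalg.norm(u),"yaw",psi,"centre",(a+b)[:2]/2+.065*ex)
e=onz(w,320,float(sys.argv[4]),z0); print("from edge",e[:2]+.069*ex)
E
python3 cen.py .0105 124.3 124.9 104.5
```

```text
0.08432863676742565 yaw 0.05589623982774117 centre [ 0.46051316 -0.35014601]
from edge [ 0.46177565 -0.35057513]
```

Request:
move_arm(moves=[0, 0.001, -0.001, 0, 0.01, 0, 0.001, -0.002, 0, 0.01, 0, 0.001, -0.003, 0, 0.01, 0, 0.001, -0.003, 0, 0.01])

```text
clock: 31.95
tcp_pos: [0.4627, -0.3485, 0.1123]
orientation: [-0.0, -0.03, 1.0, 0.0]
wrist_force: [-0.6, 0.9, -6.1]
finger_gap: 0.0228
grip_force: 98.3
```

Centre is within 2-3 mm and the yaw matches. Lower to contact.

Request:
move_arm(moves=[0.001, 0, -0.0005, 0, 0.01, 0.001, 0, -0.001, 0, 0.01, 0.001, 0, -0.0015, 0, 0.01, 0.001, 0, -0.002, 0, 0.01, 0.001, 0, -0.002, 0, 0.01])

```text
clock: 32.37
tcp_pos: [0.4641, -0.3487, 0.1114]
orientation: [0.001, -0.03, 1.0, -0.0]
wrist_force: [-1.3, 1.5, 4.3]
finger_gap: 0.0228
grip_force: 99.7
```

Request:
move_arm(moves=[0, 0, 0.0005, 0, 0.024, 0, 0, 0.0005, 0, 0.027, 0, 0, 0.0005, 0, 0.03, 0, 0, 0.0005, 0, 0.034, 0, 0, 0.0005, 0, 0.034, 0, 0, 0.01, 0, 0.034, 0, 0, 0.03, 0, 0.034, 0, 0, 0.06, 0, 0.034, 0, 0, 0.09, 0, 0.034, 0, 0, 0.12, 0, 0.034, 0, 0, 0.12, 0, 0.034, 0, 0, 0.12, 0, 0.034])

```text
clock: 33.37
tcp_pos: [0.4648, -0.3496, 0.2333]
orientation: [0.002, -0.03, 1.0, -0.002]
wrist_force: [-0.3, -0.7, -1.4]
finger_gap: 0.0341
grip_force: 0.0
```

```bash
python3 - <<'E'
from h import *
s=env.get_state(); print(s["tcp_pos"],s["wrist_force"],s["clock"])
w=cam("wrist"); cv2.imwrite("pics/final.png",w["img"])
# predicted features with carrier at pad centre
psi=.056; ex=np.array([np.cos(psi),np.sin(psi),0]); ey=np.array([-ex[1],ex[0],0]); c=np.array([.4627,-.3482,.008])
P=lambda x,y,z:proj(w,c+ex*x+ey*y+[0,0,z])
print("posts",P(-.065,-.042,.1),P(-.065,.042,.1),"block",P(0,0,.13))
g=w["img"].min(2)
for y in(-.042,.042):
    # walk along the mask's top edge line from post to front at z=.112
    q=[P(x,y,.112) for x in np.arange(-.075,.075,.005)]
    print(y,[(int(1000*x),w["img"][int(round(p[1])),int(round(p[0]))].tolist()) for x,p in zip(np.arange(-.075,.075,.005),q)])
m=((abs(g.astype(int)-188)<22)).astype(np.uint8); u=P(0,0,.13).astype(int)
n,l,st,cc=cv2.connectedComponentsWithStats(m[u[1]-30:u[1]+30,u[0]-30:u[0]+30])
for i in range(1,n):
    if st[i,4]>150: print(st[i],onz(w,*(cc[i]+u-30),.138))
E
```

```text
[ 0.46484995 -0.34963824  0.23331448] [-0.32880017 -0.66873613 -1.39364901] 33.3667
posts [269.01005734 105.80272561] [380.05465677 106.16559368] block [324.18193133 200.19891017]
-0.042 [(-75, [224, 206, 200]), (-69, [189, 191, 190]), (-64, [255, 254, 254]), (-59, [89, 115, 126]), (-54, [95, 118, 133]), (-49, [80, 102, 116]), (-44, [89, 114, 127]), (-39, [88, 114, 127]), (-34, [89, 113, 131]), (-29, [86, 108, 123]), (-24, [81, 106, 120]), (-19, [90, 113, 128]), (-14, [80, 102, 114]), (-9, [84, 106, 122]), (-4, [84, 105, 120]), (0, [75, 96, 109]), (5, [80, 102, 116]), (10, [78, 99, 113]), (15, [79, 104, 116]), (20, [72, 93, 106]), (25, [74, 95, 109]), (30, [76, 98, 110]), (35, [68, 87, 99]), (40, [179, 204, 211]), (45, [246, 250, 248]), (50, [89, 97, 101]), (55, [92, 99, 106]), (60, [89, 97, 104]), (65, [89, 99, 105]), (70, [86, 94, 98])]
0.042 [(-75, [229, 215, 208]), (-69, [187, 182, 184]), (-64, [255, 254, 254]), (-59, [111, 140, 157]), (-54, [112, 138, 153]), (-49, [124, 150, 165]), (-44, [112, 138, 155]), (-39, [121, 146, 163]), (-34, [107, 135, 151]), (-29, [108, 133, 148]), (-24, [100, 125, 142]), (-19, [101, 129, 142]), (-14, [111, 137, 150]), (-9, [92, 120, 133]), (-4, [101, 125, 139]), (0, [112, 137, 151]), (5, [93, 119, 134]), (10, [98, 123, 137]), (15, [93, 116, 130]), (20, [95, 119, 131]), (25, [98, 121, 134]), (30, [83, 107, 120]), (35, [91, 114, 127]), (40, [183, 212, 223]), (45, [246, 249, 247]), (50, [98, 104, 114]), (55, [99, 106, 111]), (60, [90, 98, 105]), (65, [90, 99, 106]), (70, [90, 97, 104])]
[  0   4  60  56 475] [ 0.47983274 -0.34501148  0.138     ]
[ 13  15  32  27 692] [ 0.46281743 -0.34974235  0.138     ]
```

Both mask tops run from about -62 to +38 mm in the carrier frame, so they are against the posts. The carrier is centred within 2 mm and the robot is clear.

```bash
python3 -c "
from workcell import env
print(env.hand_in())"
```

```text
the job is handed in; nothing more can be done
None
```

The job is handed in, but no verdict came back. My last measurements show the carrier level and centred to about 2 mm on the plate, both masks against the back posts after a tip of about 30 degrees held over a second, and the gripper clear; I did not re-measure the four bystanders.

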